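# Fit and latch the cover of a tube shaker

### The job

Close the tube shaker: pick up the loose metal cover plate by its handle and lower it gently, without dropping it, over the shaker's two locating pins, with its catch stud at the hasp end, until it lies flush on the deck. Then swing the hinged hasp over until it lies fully down around the catch stud, let go, and leave the other things on the bench alone.

Things in the scene. Friction and masses are not known exactly. Their poses are not given: they have to be found in the camera images.
- shaker: Tube shaker, a grey box with a white deck, fixed to the bench, 160 (its x) x 280 (its y) mm, deck 70 mm above the bench; origin at the centre of its underside, z up. Display and two knobs on its -x face, hasp at its -y end. In the middle of the deck is a sunken well of tubes, all below deck level.
- seat (a point): Point at deck level over the shaker's centre, axes as the shaker's: here the seated cover's origin comes to lie, its axes matching. Two steel locating pins stand on the deck at (x, y) = (-42, -70) and (+42, +70) mm from here: 10 mm in diameter, 20 mm tall, the top 7 mm tapering to 4 mm.
- cover: Loose aluminium plate, 120 (its x) x 200 (its y) x 8 mm, 0.36 to 0.6 kg, lying flat on the bench at the start, right way up; origin at the centre of its underside, z up. Two through holes, 13.5 mm, at (x, y) = (-42, -70) and (+42, +70) mm; they also fit the pins half a turn round, but then the catch stud, at its -y end, is at the wrong end.
- cover_grip (a point): Grip point in the cover's black upright grip bar (66 mm along the cover's y, 14 mm thick along its x, in the plate's middle, top 45 mm above the underside): on its centre line, 34 mm above the plate's underside; close the fingers along the cover's x.
- cover_catch (a point): Top of the cover's catch stud, a mushroom 12 mm in diameter, 16 mm above the plate's top, at (0, -86) mm in the cover's frame, 24 mm above its underside.
- hasp_axis (a point): Middle of the hasp's hinge axis, at (0, -118, 82) mm in the shaker's frame; the axis runs along the shaker's x. Axes as the shaker's.
- hasp_tip (a point): Middle of the hasp's free end. The hasp is a steel strap 72 mm long from the hinge axis, 28 mm wide, 4 mm thick, with an 18 mm wide window from 18 to 48 mm from the axis that drops around the catch stud; the last 24 mm are solid.
- hasp (a joint): Hasp angle in rad: 0 = lying level, down over the cover, pointing to the shaker's +y; pi/2 = standing up; at the start it leans outwards, 1.75 to 2.15 (stop at 2.3). Its stiff hinge roughly holds it where it is left; under 2 N at its end swings it; no spring.
- vial: Amber vial, 28 mm across, 58 mm tall, origin at its foot. Leave alone.
- dishes: Stack of two petri dishes, 92 mm across, 30 mm tall, origin under its centre. Leave alone.
- bottle: Clear plastic bottle, 56 mm across, 125 mm tall, origin at its foot. Leave alone.
- tipbox: Pipette tip box, blue with a clear top, 85 x 120 x 65 mm, origin under its centre. Leave alone.

How it is judged (in metres and radians):
On the way, in this order (a step that is already met when the one before it is completed fails the run):
1. the cover lies flush on the deck over both pins, stud at the hasp end (z of cover in the frame of shaker between 0.067 and 0.0725 m and horizontal distance between cover and seat below 0.005 m and y of cover_catch in the frame of shaker below -0.075 m and angle between cover's own z axis and vertical below 0.025 rad), for 0.2 s.
2. the hasp lies down around the catch stud (all of step 1 and value of joint hasp below 0.1 rad), for 0.2 s.
At the end, for the whole second after the job is handed in: The cover lies flush on the deck (within 2.5 mm in height, 5 mm sideways, 0.025 rad of level) over both pins with its stud at the hasp end, the hasp lies down around the stud (below 0.1 rad), all at rest and released (all of step 2 and linear speed of cover below 0.02 m/s and contact force between the fingers and cover below 0.1 N and contact force between the fingers and shaker below 0.1 N); the robot touches nothing.
It fails at once if the cover is dropped: faster than 0.45 m/s within 30 mm above the seat (horizontal distance between cover and seat below 0.05 m and z of cover in the frame of shaker below 0.1 m and linear speed of cover above 0.45 m/s).
It fails at once if a bystander is shifted by more than 30 mm or tipped over (distance of any of vial, dishes, bottle, tipbox from where it was at the start of the episode above 0.03 m or angle between any of vial, dishes, bottle, tipbox's own z axis and vertical above 0.5 rad).
It also fails if it takes over 54 s, if anything falls off the work surface, if the arm or the gripper's body presses on something with over 40 N, if the wrist force passes 120 N, or if a joint passes its speed limit or range.

### The arm

A 7-joint arm with a two-finger parallel gripper is mounted at the origin on the work surface. World frame = base frame: x ahead of the robot, y to its left, z up, the work surface at z = 0. Lengths are in m, angles in degrees, forces in N, time in s.
With the tool pointing down it reaches from about 0.425 to 0.875 m from the base axis. Payload 4.7 kg.
Tool frame: the origin (TCP) lies on the centre line of the jaws, within the pads' length; the fingertips stand 17 mm ahead of it and the grasp point (between the pads) lies 2 mm behind it; z points along the fingers, y is the line along which they close (so a half turn about z gives the same grasp; the last joint's range is limited). The gripper opens to 87 mm and grips with 3 to 60 N. Pads are 19 mm wide; open, the fingers measure 117 mm over their backs; the gripper's body (75 mm by 190 mm) begins 51 mm behind the grasp point.
Start: joints at [-69.781, 18.392, -4.016, 83.108, 1.295, 78.541, -3.26], TCP at [0.216, 0.613, 0.24] pointing down, gripper open.
Joint ranges: [-163.93, 163.93], [-17.29, 119.83], [-79.2, 71.16], [3.27, 140.29], [-89.18, 269.18], [5.43, 117.66], [-154.24, 154.24]. Speed limits (degrees/s): [147.25, 147.25, 180, 180, 180, 180, 180].

### API

Orientations are given as [roll, pitch, yaw] about the fixed x, y, z axes, in that order (R = Rz(yaw) Ry(pitch) Rx(roll)).
In Python, from cell import env, read_camera gives the robot as it stands.
- The arm moves only by the shell command python3 -m jog 'ROWS' [FORCE]. ROWS is JSON, a list of rows, each a list of 5 numbers: the opening, from 0 (shut) to 1 (fully open), then the shift along the tool's x, y, z each as a share of 0.02 m, from -1 to 1, then the turn about the tool's z as a share of 45 degrees, from -1 to 1. In form: [[gripper, x, y, z, yaw], ...]. A call has 1 to 12 rows; each row shifts and turns the commanded pose from where the row before left it, along the tool's axes as they then stand; what a row does not reach is not made up. A row lasts 1/12 s, in which the tool goes at most 41.7 mm and 7.16 degrees, less where a joint would pass 70% of its speed; a pose out of reach is approached as far as the arm can. A call with a number of a shift or a turn outside -1 to 1 is refused whole. A call with a gripper value outside its range is refused whole. The fingers move at their own pace and stop on an object; FORCE is the grip in N (left out, the last holds). Time passes only in rows, so rows that do not move let the fingers close. It gives the time, the measured TCP pose, the force, the opening and the grip force at its end, in the units of the state.
- env.get_obs(): the state, without advancing time (a new reading comes with each control period).
- read_camera(name): name is "scene" or "top"; returns a dict with "color" (400x640x3 uint8, red, green, blue), "range_z" (400x640 float32, m along the optical axis (not along the pixel's ray), 0 where there is no reading), "mtx" (3x3 intrinsics, pixels), "world_from_camera" (4x4, takes a point from camera to world coordinates). Camera axes: x right, y down, z forward; pixel columns grow to the right and rows downward; lengths in m; the calibration is good to about 2 mm. A picture is of the moment at which its call begins.
- env.sign_off(): hands the job in; it is judged then, once.
The state is a dict: "time_s": time; "qpos": joint angles; "joint_velocities": joint speeds; "effort": joint torques, N m; "tool_pos": TCP position; "tool_rot": TCP orientation; "force": force on the tool from outside, world axes, zero at the start; "wrist_torque": the same for the moment, N m; "grip_width": finger opening in m; "grasp_force": force on a finger pad.
Only numpy, scipy, OpenCV 4.12 (cv2) and the standard library are available. Lean on these libraries where they do the work, as an engineer would, in place of code of your own. Each camera call takes 0.05 s, during which the arm holds its last target. There are 200 camera calls.

## Working session

There is one attempt and no reset: what is moved stays moved. The work goes in short steps, Python scripts to look and compute and a shell command to move; the robot and the scene stay as the last step left them, time stands still between calls to the robot, and variables do not carry over. Pictures are saved under pics/ and viewed, at most 10 in all, crops included, and the job is handed in when it is done.

```bash
ls; mkdir -p pics; python3 - <<'E'
from cell import env, read_camera
import cv2,numpy as np
for n in("scene","top"):
    c=read_camera(n); cv2.imwrite(f"pics/{n}0.png",c["color"][:,:,::-1]); np.savez(f"{n}0.npz",**c)
    print(n,c["mtx"].round(1).tolist(),c["world_from_camera"].round(3).tolist())
print(env.get_obs())
E
```

```text
pics
scene [[503.1, 0.0, 317.5], [0.0, 503.1, 199.6], [0.0, 0.0, 1.0]] [[-0.852, 0.369, -0.371, 1.075], [0.523, 0.597, -0.608, 0.669], [-0.003, -0.712, -0.702, 0.908], [0.0, 0.0, 0.0, 1.0]]
top [[442.5, 0.0, 325.2], [0.0, 442.5, 193.6], [0.0, 0.0, 1.0]] [[0.004, -0.995, 0.099, 0.557], [-0.999, -0.007, -0.031, -0.029], [0.032, -0.099, -0.995, 0.952], [0.0, 0.0, 0.0, 1.0]]
{'time_s': 0.1, 'qpos': array([-69.78192847,  18.4372401 ,  -4.01487072,  83.16777886,
         1.29711356,  78.54020652,  -3.26029874]), 'joint_velocities': array([-0.05950422, -0.02715103, -0.02853314, -0.08731061, -0.02892592,
        0.11661407, -0.00023943]), 'effort': array([-3.25532737e-04, -4.92572629e+01, -4.05874969e-01, -3.13399065e+01,
       -6.40894426e-02,  3.94055096e-02,  5.61755553e-05]), 'tool_pos': array([0.21592442, 0.61259922, 0.23854442]), 'tool_rot': array([-1.79900120e+02,  7.66005410e-03,  1.60591023e+02]), 'force': array([-0.8140658 ,  0.19480901,  0.18305654]), 'wrist_torque': array([-0.03150671,  0.00933728,  0.03648514]), 'grasp_force': 0.0, 'grip_width': 0.08688072980171778}
```

View pics/scene0.png

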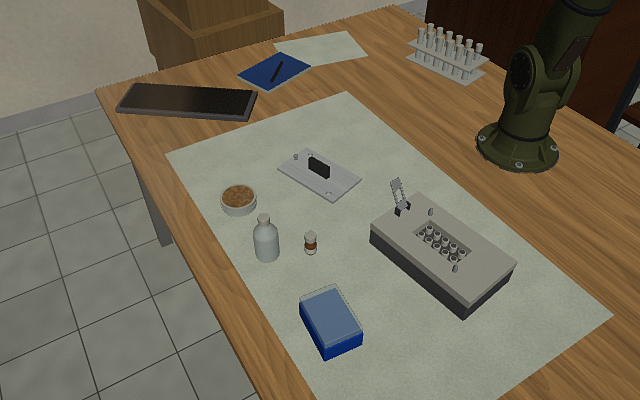

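View pics/top0.png

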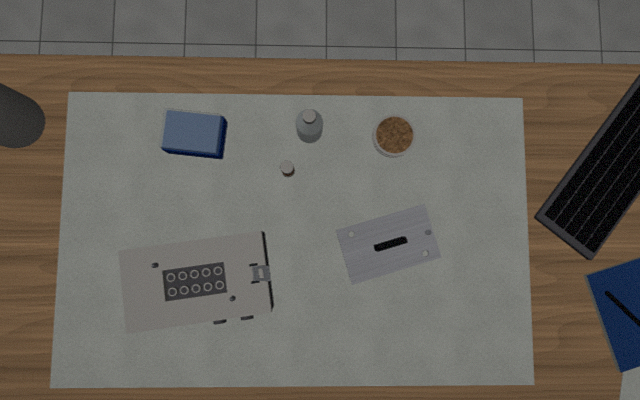

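The scene view shows the cover at (320,175) and the shaker at (443,253), with its hasp raised at (400,195). In the top view the shaker is at (196,282) with pins near (155,265) and (233,298) and the hasp at (262,272). The cover's grip bar is at (390,244), its stud at (428,232) and its holes at about (350,234) and (425,253).

```bash
cat > h.py <<'E'
import numpy as np,cv2
from cell import env, read_camera
def world(c):
    K,T,d=c["mtx"],c["world_from_camera"],c["range_z"]
    v,u=np.mgrid[:d.shape[0],:d.shape[1]]
    p=np.stack([(u-K[0,2])/K[0,0]*d,(v-K[1,2])/K[1,1]*d,d],-1)
    w=p@T[:3,:3].T+T[:3,3]; w[d==0]=np.nan; return w
def ray(c,uv,z):
    K,T=c["mtx"],c["world_from_camera"]
    uv=np.atleast_2d(uv).astype(float)
    r=np.c_[(uv[:,0]-K[0,2])/K[0,0],(uv[:,1]-K[1,2])/K[1,1],np.ones(len(uv))]@T[:3,:3].T
    return (T[:3,3]+r*((z-T[2,3])/r[:,2])[:,None])[:,:2]
def rect(pts):
    (c,s,a)=cv2.minAreaRect((np.asarray(pts)*1000).astype(np.float32)); return np.round(c,1),np.round(s,1),round(a,2)
E
python3 - <<'E'
from h import *
for n in("scene","top"):
    c=dict(np.load(f"{n}0.npz")); w=world(c); X,Y,Z=w[...,0],w[...,1],w[...,2]
    print(n,"bench z",np.nanmedian(Z[(abs(X-.5)<.3)&(abs(Y)<.4)]))
    # regions by world
    sh=(X>.15)&(X<.5)&(Y>.03)&(Y<.48)
    d=sh&(Z>.063)&(Z<.077); print("deck",d.sum(),rect(w[d][:,:2]),np.nanmedian(Z[d]))
    p=sh&(Z>.0785)&(Z<.2)
    k,l,st,ce=cv2.connectedComponentsWithStats(p.astype(np.uint8))
    for i in range(1,k):
        if st[i,4]>2: m=l==i; print(" hi",ce[i].round(1),st[i,4],np.median(w[m],0).round(4),np.nanmax(Z[m]).round(4),w[m].min(0).round(3),w[m].max(0).round(3))
    cv=(X>.3)&(X<.6)&(Y>-.35)&(Y<-.02)
    b=cv&(Z>.03)&(Z<.06); print("bar",b.sum(),rect(w[b][:,:2]),np.nanmax(Z[b]))
    m=cv&(Z>.0045)&(Z<.0125); k,l,st,ce=cv2.connectedComponentsWithStats(m.astype(np.uint8)); i=1+np.argmax(st[1:,4]); print("plate",st[i],rect(w[l==i][:,:2]))
    s=cv&(Z>.018)&(Z<.028);print("stud",[ (q.round(3).tolist()) for q in w[s][:0]])
c=dict(np.load("top0.npz"));g=c["color"][:,:,::-1]
a=cv2.resize(g[195:345,110:290],None,fx=4,fy=4,interpolation=2);b=cv2.resize(g[195:295,325:450],None,fx=4,fy=4,interpolation=2)
cv2.imwrite("pics/c1.png",a)
cv2.imwrite("pics/c2.png",b)
E
```

```text
scene bench z 0.002828297857627282
deck 4284 (array([452.6, 193.8]), array([131. , 282.5]), 7.57) 0.07087165644927151
 hi [400.3 194.3] 224 [0.4845 0.0667 0.1075] 0.1483 [0.467 0.044 0.079] [0.5   0.085 0.148]
 hi [430.3 210.4] 20 [0.4405 0.1231 0.0859] 0.0918 [0.435 0.117 0.079] [0.445 0.126 0.092]
bar 181 (array([ 544.9, -193.5]), array([17.6, 68.2]), 17.03) 0.051411493815067155
plate [ 286  146   76   57 1728] (array([ 537.6, -199.5]), array([134.2, 222.7]), 12.22)
stud []
top bench z 0.0015509454099838504
deck 6912 (array([454.2, 195. ]), array([126.9, 281.9]), 7.61) 0.07028822617578218
 hi [154. 267.] 3 [0.4996 0.2717 0.0839] 0.0852 [0.5   0.27  0.084] [0.5   0.273 0.085]
 hi [260.6 275.2] 189 [0.4869 0.0681 0.1075] 0.148 [0.47  0.044 0.08 ] [0.5   0.085 0.148]
 hi [231.9 298.2] 23 [0.4415 0.1212 0.0864] 0.092 [0.436 0.117 0.083] [0.445 0.126 0.092]
bar 237 (array([ 545.3, -193.9]), array([14.2, 66.1]), 16.97) 0.04950889598172359
plate [ 336  218  106   67 4488] (array([ 544.8, -194.9]), array([120.9, 204.1]), 16.36)
stud []
```

View pics/c1.png

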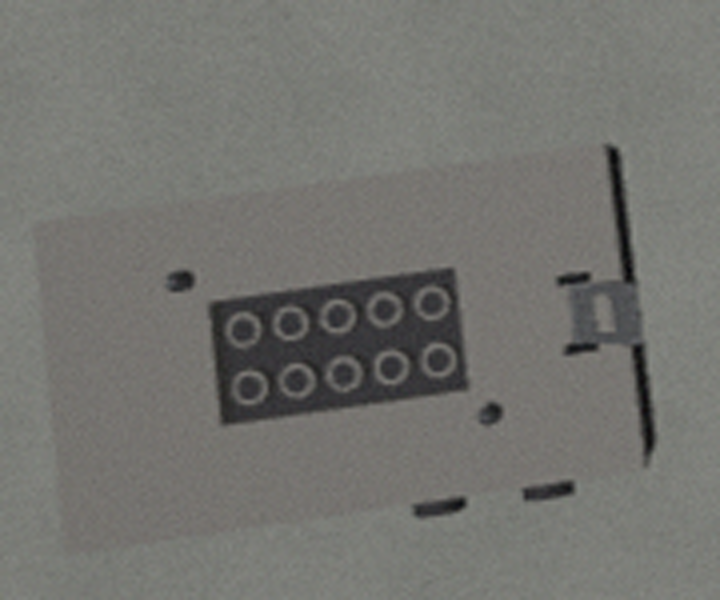

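View pics/c2.png

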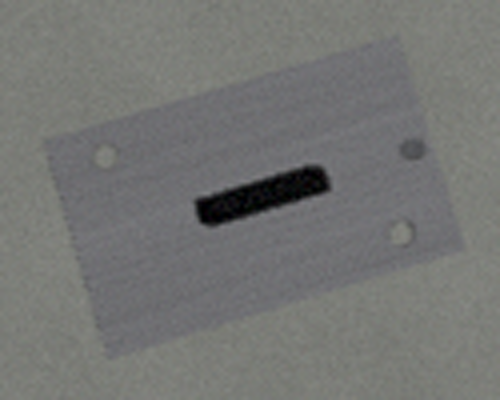

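Crop c1 shows the deck, with pins at about crop (180,281) and (490,413), and the hasp leaning outward. Crop c2 shows the grip bar centred at about (262,195), with the stud at the right, which is the same end as the hasp. My deck fit cut the deck off at x=0.5, so I'll refit it.

```bash
cat >> h.py <<'E'
def shaker(c,verbose=1):
    w=world(c);X,Y,Z=w[...,0],w[...,1],w[...,2]
    d=(X>.3)&(X<.62)&(Y>.0)&(Y<.42)&(Z>.064)&(Z<.0765)
    k,l,st,ce=cv2.connectedComponentsWithStats(d.astype(np.uint8));i=1+np.argmax(st[1:,4])
    return rect(w[l==i][:,:2])
E
python3 - <<'E'
from h import *
for n in("scene","top"):
    c=dict(np.load(f"{n}0.npz")); print(n,shaker(c))
    g=c["color"].mean(2)
    w=world(c)
    b=(w[...,0]>.35)&(w[...,0]<.6)&(w[...,1]>.08)&(w[...,1]<.3)&(g<85)&(w[...,2]<.068)
    k,l,st,ce=cv2.connectedComponentsWithStats(cv2.morphologyEx(b.astype(np.uint8),cv2.MORPH_CLOSE,np.ones((7,7))));i=1+np.argmax(st[1:,4])
    v,u=np.nonzero(l==i); print("well",st[i],rect(ray(c,np.c_[u,v],.07)))
c=dict(np.load("top0.npz"))
f=lambda x,y,x0,y0:((x+.5)/4-.5+x0,(y+.5)/4-.5+y0)
for z in(.07,.08,.09):
    P=ray(c,[f(180,281,110,195),f(490,413,110,195)],z); q=P[0]-P[1]
    print("pins",z,P.round(4).tolist(),"mid",P.mean(0).round(4),"len",np.hypot(*q).round(4),"yaw",np.degrees(np.arctan2(q[1],q[0])-np.arctan2(140,84)).round(2))
P=ray(c,[f(105,156,325,195),f(401,233,325,195)],.008);q=P[0]-P[1]
print("holes",P.round(4).tolist(),P.mean(0).round(4),np.hypot(*q).round(4),np.degrees(np.arctan2(q[1],q[0])-np.arctan2(140,84)).round(2))
print("stud",ray(c,[f(412,149,325,195)],.022))
c=dict(np.load("scene0.npz")); 
v,u=np.mgrid[200:280,390:500]
cv2.imwrite("pics/c3.png",cv2.resize(c["color"][165:325,360:525,::-1],None,fx=4,fy=3.7,interpolation=2)[:, :])
E
```

```text
scene (array([470.5, 196.2]), array([165.5, 282.6]), 8.58)
well [ 372  232   78   75 1179] (array([576.6, 211.4]), array([ 30.4, 228.8]), 8.15)
top (array([471.7, 197.7]), array([160.3, 281.5]), 8.19)
well [ 163  262   64   39 1900] (array([471.8, 197.5]), array([ 59.4, 118.7]), 8.25)
pins 0.07 [[0.5027, 0.2755], [0.4395, 0.1237]] mid [0.4711 0.1996] len 0.1644 yaw 8.34
pins 0.08 [[0.5034, 0.272], [0.4408, 0.122]] mid [0.4721 0.197 ] len 0.1625 yaw 8.34
pins 0.09 [[0.504, 0.2686], [0.4422, 0.1203]] mid [0.4731 0.1944] len 0.1607 yaw 8.34
holes [[0.5655, -0.1137], [0.5253, -0.2718]] [ 0.5454 -0.1927] 0.1631 16.68
stud [[ 0.56973578 -0.27484673]]
```

```bash
cat >> h.py <<'E'
def go(x,y,z,yaw):
    o=env.get_obs();p=o["tool_pos"];a=np.radians(o["tool_rot"][2]);d=np.array([x,y,z])-p
    print("t",o["time_s"],"pos",p.round(4),"rot",o["tool_rot"].round(2),"F",o["force"].round(2),"grip",round(o["grip_width"],4),round(o["grasp_force"],1))
    print("rows*1: x %.2f y %.2f z %.2f"%((d[0]*np.cos(a)+d[1]*np.sin(a))/.02,(d[0]*np.sin(a)-d[1]*np.cos(a))/.02,-d[2]/.02),"turn shares %.3f"%(((o["tool_rot"][2]-yaw+180)%360-180)/45))
E
python3 -m jog '[[1,0,0,0,0.149],[1,0,0,0,0.149],[1,0,0,0,0.149],[1,0,0,0,0.149],[1,0,0,0,0.149],[1,0,0,0,0.149],[1,0,0,0,0.149],[1,0,0,0,0.149],[1,0,1,0,0],[1,0,1,0,0],[1,0,1,0,0],[1,0,1,0,0]]'
python3 -m jog '[[1,-1,0,0,0],[1,-1,0,0,0],[1,-1,0,0,0],[1,-1,0,0,0],[1,-1,0,0,0],[1,-1,0,0,0],[1,-1,0,0,0],[1,-1,0,0,0],[1,-1,0,0,0],[1,-1,0,0,0],[1,-1,0,0,0],[1,-1,0,0,0]]'
python3 -c "
from h import *
go(.545,-.194,.15,106.9)"
```

```text
time_s: 1.1
tool_pos: [0.2932, 0.6364, 0.239]
tool_rot: [-180.0, 0.0, 107.0]
force: [0.5, -0.2, 0.5]
grip_width: 0.0871
grasp_force: 0.0
time_s: 2.1
tool_pos: [0.3625, 0.4056, 0.2391]
tool_rot: [-180.0, 0.0, 107.0]
force: [0.0, 0.7, -0.1]
grip_width: 0.0867
grasp_force: 0.0
t 2.1 pos [0.3625 0.4056 0.2391] rot [-1.7996e+02  3.0000e-02  1.0695e+02] F [ 0.03  0.72 -0.05] grip 0.0867 0.0
rows*1: x -31.34 y -0.01 z 4.45 turn shares 0.001
```

```bash

python3 -m jog '[[1,-1,0,0,0],[1,-1,0,0,0],[1,-1,0,0,0],[1,-1,0,0,0],[1,-1,0,0,0],[1,-1,0,0,0],[1,-1,0,0,0],[1,-1,0,0,0],[1,-1,0,0,0],[1,-1,0,0,0],[1,-1,0,0,0],[1,-1,0,0,0]]' >/dev/null
python3 -m jog '[[1,-1,0,0,0],[1,-1,0,0,0],[1,-1,0,0,0],[1,-1,0,0,0],[1,-1,0,0,0],[1,-1,0,0,0],[1,-1,0,0,0],[1,-1,0,0,0],[1,-1,0,0,0],[1,-1,0,0,0],[1,-1,0,0,0],[1,-1,0,0,0]]' >/dev/null
python3 -m jog '[[1,-1,0,0.5,0],[1,-1,0,0.5,0],[1,-1,0,0.5,0],[1,-1,0,0.5,0],[1,-1,0,0.5,0],[1,-1,0,0.5,0],[1,-1,0,0.5,0],[1,0,0,1,0],[1,0,0,0,0],[1,0,0,0,0]]'
python3 -c "
from h import *
go(.545,-.194,.032,106.9)"
```

```text
time_s: 4.93
tool_pos: [0.5422, -0.1857, 0.1484]
tool_rot: [-179.8, -0.1, 106.9]
force: [-0.2, -0.1, 0.0]
grip_width: 0.0868
grasp_force: 0.0
t 4.9333 pos [ 0.5422 -0.1857  0.1484] rot [-1.7984e+02 -9.0000e-02  1.0694e+02] F [-0.22 -0.11  0.04] grip 0.0868 0.0
rows*1: x -0.44 y 0.01 z 5.82 turn shares 0.001
```

```bash

python3 -m jog '[[1,-0.44,0,0.8,0],[1,0,0,0.8,0],[1,0,0,0.8,0],[1,0,0,0.8,0],[1,0,0,0.8,0],[1,0,0,0.8,0],[1,0,0,0.5,0],[1,0,0,0.45,0],[1,0,0,0,0],[1,0,0,0,0]]'
python3 -m jog '[[0,0,0,0,0],[0,0,0,0,0],[0,0,0,0,0],[0,0,0,0,0],[0,0,0,0,0],[0,0,0,0,0],[0,0,0,0,0],[0,0,0,0,0]]' 45
python3 -c "
from h import *
go(.545,-.194,.032,106.9)"
```

```text
time_s: 5.77
tool_pos: [0.5462, -0.1944, 0.035]
tool_rot: [180.0, -0.0, 107.0]
force: [0.2, -0.7, 0.0]
grip_width: 0.0867
grasp_force: 0.0
time_s: 6.43
tool_pos: [0.5459, -0.1946, 0.0346]
tool_rot: [180.0, -0.0, 106.9]
force: [0.6, 0.6, 0.2]
grip_width: 0.0416
grasp_force: 0.0
t 6.4333 pos [ 0.5459 -0.1946  0.0346] rot [ 1.8000e+02 -1.0000e-02  1.0695e+02] F [0.6  0.58 0.24] grip 0.0416 0.0
rows*1: x 0.04 y -0.03 z 0.13 turn shares 0.001
```

```bash

python3 -m jog '[[0,0,0,0.1,0],[0,0,0,0,0],[0,0,0,0,0],[0,0,0,0,0],[0,0,0,0,0],[0,0,0,0,0],[0,0,0,0,0],[0,0,0,0,0],[0,0,0,0,0],[0,0,0,0,0]]' 45
python3 -m jog '[[0,0,0,-0.3,0],[0,0,0,-0.5,0],[0,0,0,-0.8,0],[0,0,0,-1,0],[0,0,0,-1,0],[0,0,0,-1,0],[0,0,0,-1,0],[0,0,0,-1,0],[0,0,0,-1,0],[0,0,0,-0.4,0],[0,0,0,0,0],[0,0,0,0,0]]'
python3 - <<'E'
from h import *
go(.4718,.1974,.2,98.3)
for n in("scene","top"):
    c=read_camera(n); cv2.imwrite(f"pics/{n}1.png",c["color"][:,:,::-1]); np.savez(f"{n}1.npz",**c)
E
```

```text
time_s: 7.27
tool_pos: [0.5454, -0.1948, 0.0324]
tool_rot: [-180.0, -0.0, 106.9]
force: [-1.8, -0.4, 0.1]
grip_width: 0.0137
grasp_force: 45.0
time_s: 8.27
tool_pos: [0.5459, -0.1944, 0.1925]
tool_rot: [180.0, -0.0, 107.0]
force: [-0.1, 0.1, -4.2]
grip_width: 0.0139
grasp_force: 45.0
t 8.2667 pos [ 0.5459 -0.1944  0.1925] rot [ 1.7996e+02 -2.0000e-02  1.0696e+02] F [-0.1   0.14 -4.23] grip 0.0139 45.0
rows*1: x 19.82 y 2.17 z -0.38 turn shares 0.193
```

View pics/scene1.png

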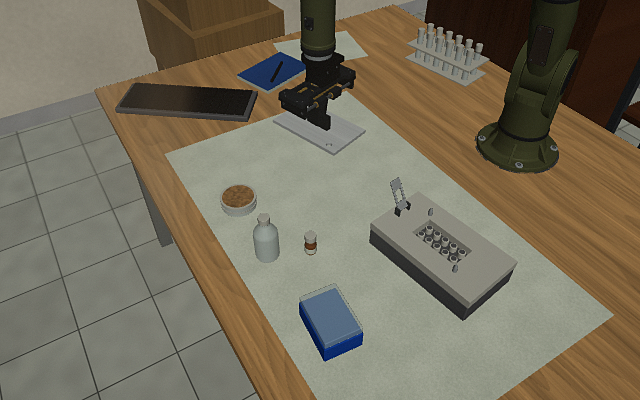

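The cover is held level. I'll turn it, raise it and carry it over the deck.

```bash

python3 -m jog '[[0,0,0,-0.5,0.096],[0,0,0,-0.5,0.096],[0,0.5,-0.4,0,0],[0,1,-0.4,0,0],[0,1,0,0,0],[0,1,0,0,0],[0,1,0,0,0],[0,1,0,0,0],[0,1,0,0,0],[0,1,0,0,0],[0,1,0,0,0],[0,1,0,0,0]]' >/dev/null
python3 -m jog '[[0,1,0,0,0],[0,1,0,0,0],[0,1,0,0,0],[0,1,0,0,0],[0,1,0,0,0],[0,1,0,0,0],[0,1,0,0,0],[0,1,0,0,0],[0,1,0,0,0],[0,0.9,0,0,0],[0,0.4,0,0,0],[0,0,0,0,0]]'
python3 -m jog '[[0,0,0,0,0],[0,0,0,0,0],[0,0,0,0,0]]'>/dev/null
python3 - <<'E'
from h import *
go(.4719,.1965,.135,98.3)
c=read_camera("top"); cv2.imwrite("pics/top2.png",c["color"][:,:,::-1]); np.savez("top2.npz",**c)
w=world(c);X,Y,Z=w[...,0],w[...,1],w[...,2]
m=(X>.3)&(X<.65)&(Y>.03)&(Y<.36)&(Z>.17)&(Z<.2); print(rect(w[m][:,:2]),np.median(Z[m]),m.sum())
E
```

```text
time_s: 10.37
tool_pos: [0.4716, 0.1968, 0.2112]
tool_rot: [-179.9, 0.0, 98.5]
force: [-0.2, 0.9, -4.5]
grip_width: 0.0135
grasp_force: 45.0
t 10.6167 pos [0.4732 0.1931 0.2124] rot [-1.7999e+02  3.0000e-02  9.8170e+01] F [-0.06  0.88 -3.62] grip 0.0139 45.0
rows*1: x 0.18 y -0.04 z 3.87 turn shares -0.003
(array([474.1, 194.2]), array([120.2, 201. ]), 8.15) 0.18850054545441663 4246
```

View pics/top2.png

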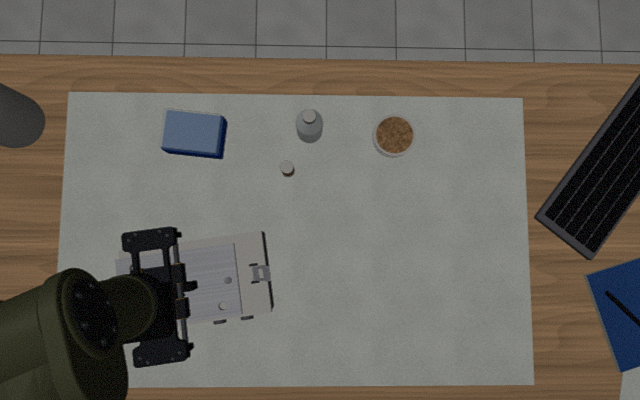

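The top view shows the cover over the deck with its stud at the hasp end, at about (228,281). It needs to shift about 3.5 mm along tool x. I'll fix that and come down to just above the pins.

```bash

python3 -m jog '[[0,0.175,-0.09,0.3,0],[0,0,0,0.6,0],[0,0,0,0.6,0],[0,0,0,0.6,0],[0,0,0,0.6,0],[0,0,0,0.6,0],[0,0,0,0.4,0],[0,0,0,0.2,0],[0,0,0,0,0],[0,0,0,0,0],[0,0,0,0,0],[0,0,0,0,0]]'
python3 - <<'E'
from h import *
go(.4719,.1965,.1024,98.3)
for n in ("top","scene"):
  c=read_camera(n); np.savez(n+"3.npz",**c)
  w=world(c);X,Y,Z=w[...,0],w[...,1],w[...,2]
  m=(X>.3)&(X<.65)&(Y>.03)&(Y<.36)&(Z>.095)&(Z<.115)
  k,l,st,ce=cv2.connectedComponentsWithStats(m.astype(np.uint8));i=1+np.argmax(st[1:,4]);m=l==i
  print(n,rect(w[m][:,:2]),np.median(Z[m]),m.sum())
cv2.imwrite("pics/c4.png",cv2.resize(c["color"][130:330,340:540,::-1],None,fx=3,fy=3,interpolation=2))
E
```

```text
time_s: 11.67
tool_pos: [0.4711, 0.1983, 0.1353]
tool_rot: [179.9, -0.0, 98.3]
force: [-0.2, 0.5, -4.3]
grip_width: 0.0137
grasp_force: 45.0
t 11.6667 pos [0.4711 0.1983 0.1353] rot [ 1.7992e+02 -4.0000e-02  9.8310e+01] F [-0.24  0.53 -4.32] grip 0.0137 45.0
rows*1: x -0.10 y 0.03 z 1.65 turn shares 0.000
top (array([479.8, 144.9]), array([120.3,  91.7]), 8.36) 0.11127695137108246 2886
scene (array([470.8, 199. ]), array([123.7, 201.3]), 8.47) 0.11186913920004404 2766
```

View pics/c4.png

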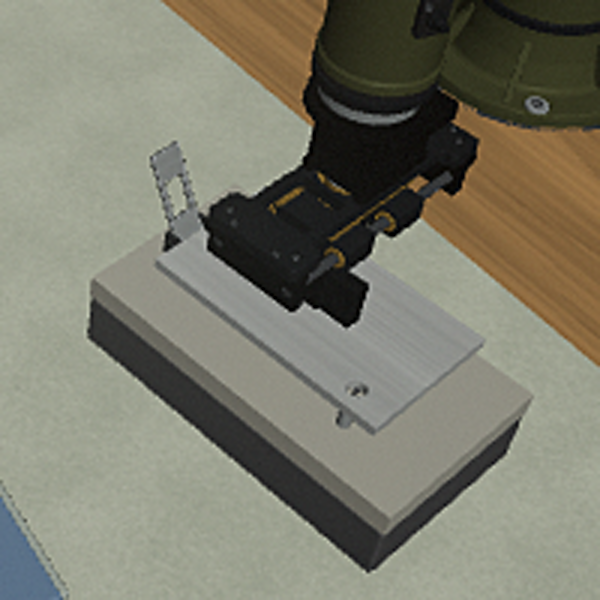

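Crop c4 shows the cover level above the pins, with the +y pin just beneath its hole near (350,400). I'll shift 1.8 mm and lower slowly, watching the force.

```bash

python3 -m jog '[[0,-0.09,0.02,0,0],[0,0,0,0,0],[0,0,0,0.15,0],[0,0,0,0.15,0],[0,0,0,0.15,0],[0,0,0,0.15,0],[0,0,0,0.1,0],[0,0,0,0.1,0],[0,0,0,0.1,0],[0,0,0,0,0],[0,0,0,0,0]]'
python3 - <<'E'
from h import *
go(.4719,.1965,.1024,98.3)
E
python3 -m jog '[[0,0,0,0.1,0],[0,0,0,0.1,0],[0,0,0,0.1,0],[0,0,0,0,0],[0,0,0,0,0]]'
```

```text
time_s: 12.68
tool_pos: [0.4711, 0.1963, 0.1165]
tool_rot: [-180.0, 0.0, 98.3]
force: [-1.2, 0.8, -3.7]
grip_width: 0.0133
grasp_force: 45.0
t 12.6833 pos [0.4711 0.1963 0.1165] rot [-179.99    0.     98.31] F [-1.22  0.8  -3.72] grip 0.0133 45.0
rows*1: x 0.00 y 0.04 z 0.70 turn shares 0.000
time_s: 13.1
tool_pos: [0.471, 0.1963, 0.1104]
tool_rot: [-180.0, 0.0, 98.3]
force: [0.4, -0.1, -3.7]
grip_width: 0.0134
grasp_force: 45.0
```

```bash

python3 -m jog '[[0,0,0,0.1,0],[0,0,0,0.1,0],[0,0,0,0.1,0],[0,0,0,0.06,0],[0,0,0,0,0],[0,0,0,0,0]]'
python3 -m jog '[[0,0,0,0.05,0],[0,0,0,0,0],[0,0,0,0,0],[0,0,0,0,0]]'
```

```text
time_s: 13.6
tool_pos: [0.4711, 0.1963, 0.1033]
tool_rot: [-180.0, 0.0, 98.3]
force: [0.0, -0.1, -4.4]
grip_width: 0.0135
grasp_force: 45.0
time_s: 13.93
tool_pos: [0.4712, 0.1964, 0.1024]
tool_rot: [180.0, -0.0, 98.3]
force: [-0.0, -0.3, -3.7]
grip_width: 0.0138
grasp_force: 45.0
```

```bash

python3 -m jog '[[0,0,0,0.05,0],[0,0,0,0,0],[0,0,0,0,0],[0,0,0,0,0]]'
python3 -m jog '[[0,0,0,0.05,0],[0,0,0,0,0],[0,0,0,0,0],[0,0,0,0,0]]'
python3 - <<'E'
from h import *
for n in ("top","scene"):
  c=read_camera(n); np.savez(n+"4.npz",**c)
  w=world(c);X,Y,Z=w[...,0],w[...,1],w[...,2]
  m=(X>.3)&(X<.65)&(Y>.03)&(Y<.36)&(Z>.0745)&(Z<.083)
  k,l,st,ce=cv2.connectedComponentsWithStats(m.astype(np.uint8));i=1+np.argmax(st[1:,4]);m=l==i
  print(n,rect(w[m][:,:2]),np.median(Z[m]),m.sum())
E
```

```text
time_s: 14.27
tool_pos: [0.4713, 0.1964, 0.1024]
tool_rot: [180.0, -0.0, 98.3]
force: [-3.9, -1.2, 5.2]
grip_width: 0.0138
grasp_force: 45.0
time_s: 14.6
tool_pos: [0.4713, 0.1964, 0.1023]
tool_rot: [-180.0, -0.1, 98.3]
force: [-5.7, -3.0, 11.9]
grip_width: 0.0136
grasp_force: 45.0
top (array([480.3, 142. ]), array([120.5,  91. ]), 7.77) 0.07838501807203568 2629
scene (array([470.8, 197.5]), array([124.4, 204.1]), 8.6) 0.07910987664124475 2570
```

The cover is seated (top at z≈0.078, bench contact felt). I'll let go, lift, and move to the outside of the hasp.

```bash

python3 -m jog '[[0.5,0,0,-0.08,0],[0.5,0,0,0,0],[0.5,0,0,0,0],[0.5,0,0,0,0],[0.5,0,0,0,0],[0.5,0,0,0,0],[0.5,0,0,0,0]]'
python3 -m jog '[[0.5,0,0,-0.4,0],[0.5,0,0,-1,0],[0.5,0,0,-1,0],[0.5,0,0,-1,0],[0.5,0,0,-1,0],[0.5,0,0,-1,0],[0,0,0,0,0],[0,-1,0,0,0],[0,-1,0,0,0],[0,-1,0,0,0],[0,-1,0,0,0],[0,-1,0,0,0]]'
python3 -m jog '[[0,-1,0,0,0],[0,-1,0,0,0],[0,-1,0,0,0],[0,-1,0,0,0],[0,0,0,0,0],[0,0,0,0,0],[0,0,0,0,0]]' 
python3 - <<'E'
from h import *
go(.4978,.0193,.134,98.3)
for n in ("top","scene"):
  c=read_camera(n); np.savez(n+"5.npz",**c)
  w=world(c);X,Y,Z=w[...,0],w[...,1],w[...,2]
  m=(X>.3)&(X<.65)&(Y>.03)&(Y<.36)&(Z>.0745)&(Z<.083)
  k,l,st,ce=cv2.connectedComponentsWithStats(m.astype(np.uint8));i=1+np.argmax(st[1:,4]);m=l==i
  print(n,rect(w[m][:,:2]),np.median(Z[m]),m.sum())
cv2.imwrite("pics/c5.png",cv2.resize(c["color"][80:330,320:540,::-1],None,fx=2.4,fy=2.4,interpolation=2))
E
```

```text
time_s: 15.28
tool_pos: [0.4712, 0.1963, 0.1018]
tool_rot: [-180.0, 0.0, 98.3]
force: [-0.5, -0.5, -0.8]
grip_width: 0.0424
grasp_force: 0.0
time_s: 16.28
tool_pos: [0.4854, 0.0964, 0.2098]
tool_rot: [-180.0, -0.0, 98.3]
force: [0.8, -0.1, 0.6]
grip_width: 0.0114
grasp_force: 0.0
time_s: 16.87
tool_pos: [0.497, 0.019, 0.2098]
tool_rot: [-180.0, -0.0, 98.3]
force: [0.0, 0.8, 0.0]
grip_width: 0.0003
grasp_force: 0.0
t 16.8667 pos [0.497  0.019  0.2098] rot [-1.7999e+02 -4.0000e-02  9.8330e+01] F [0.01 0.75 0.03] grip 0.0003 0.0
rows*1: x 0.01 y 0.04 z 3.79 turn shares 0.001
top (array([472. , 197.6]), array([120.2, 200.9]), 8.25) 0.07847071200173328 3682
scene (array([468.8, 195.3]), array([130.8, 205.1]), 7.84) 0.07912808557231987 3457
```

View pics/c5.png

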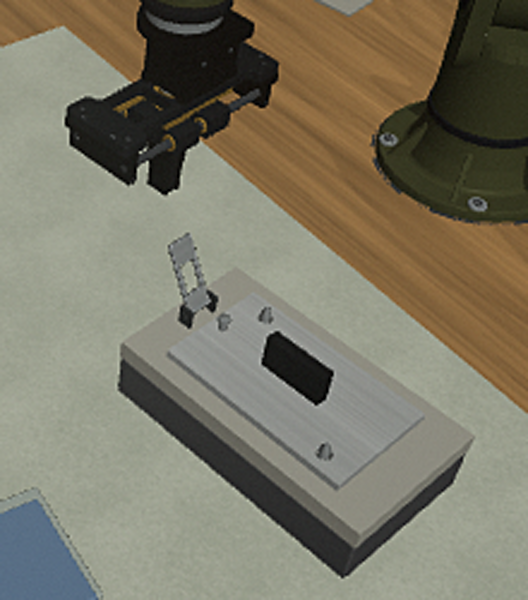

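The top view puts the cover at (472.0,197.6), yaw 8.25°, so it is flush over both pins. I'll go down behind the hasp and push it over.

```bash

python3 -m jog '[[0,0,0,1,0],[0,0,0,1,0],[0,0,0,0.8,0],[0,0,0,0.25,0],[0,0,0,0,0],[0,0.4,0,0,0],[0,0.4,0,0,0],[0,0.4,0,0,0],[0,0.4,0,0,0],[0,0,0,0,0]]' 
python3 -m jog '[[0,0.4,0,0,0],[0,0.4,0,0,0],[0,0.4,0,0,0],[0,0.4,0,0,0],[0,0.4,0,0,0],[0,0.4,0,0,0],[0,0.4,0,0,0],[0,0.3,0,0,0],[0,0,0,0,0],[0,0,0,0,0]]' 
python3 - <<'E'
from h import *
go(.4978,.0193,.149,98.3)
c=read_camera("scene")
cv2.imwrite("pics/c6.png",cv2.resize(c["color"][80:330,320:540,::-1],None,fx=2.4,fy=2.4,interpolation=2))
E
```

```text
time_s: 17.8
tool_pos: [0.4927, 0.0526, 0.1496]
tool_rot: [179.9, -0.1, 98.5]
force: [1.1, -0.1, -0.5]
grip_width: 0.0008
grasp_force: 0.0
time_s: 18.63
tool_pos: [0.4835, 0.1117, 0.149]
tool_rot: [180.0, -0.0, 98.4]
force: [0.1, -0.1, -0.7]
grip_width: 0.0002
grasp_force: 0.0
t 18.6333 pos [0.4835 0.1117 0.149 ] rot [ 1.800e+02 -1.000e-02  9.836e+01] F [ 0.15 -0.08 -0.65] grip 0.0002 0.0
rows*1: x -4.68 y 0.03 z -0.00 turn shares 0.001
```

View pics/c6.png

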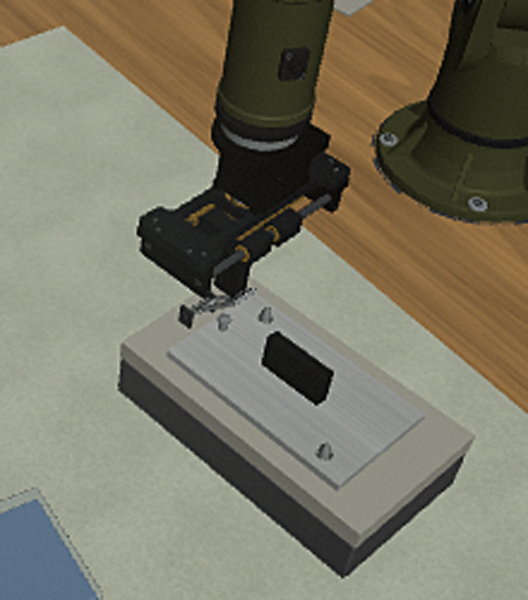

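Crop c6 shows the hasp past vertical, leaning over the cover beneath the finger at about (225,295). I'll follow the arc down.

```bash

python3 -m jog '[[0,0.28,0,0.3,0],[0,0.27,0,0.35,0],[0,0.2,0,0.35,0],[0,0.2,0,0.35,0],[0,0.1,0,0.3,0],[0,0.05,0,0.25,0],[0,0.05,0,0.2,0],[0,0,0,0.15,0],[0,0,0,0.1,0],[0,0,0,0,0],[0,0,0,0,0]]' 
python3 -m jog '[[0,0,0,0.05,0],[0,0,0,0.05,0],[0,0,0,0,0],[0,0,0,0,0]]' 
python3 - <<'E'
from h import *
c=read_camera("scene")
cv2.imwrite("pics/c7.png",cv2.resize(c["color"][80:330,320:540,::-1],None,fx=2.4,fy=2.4,interpolation=2))
E
```

```text
time_s: 19.6
tool_pos: [0.4804, 0.1338, 0.1021]
tool_rot: [180.0, 0.0, 98.3]
force: [0.7, -0.6, 0.3]
grip_width: 0.0003
grasp_force: 0.0
time_s: 19.93
tool_pos: [0.4807, 0.134, 0.1012]
tool_rot: [180.0, -0.0, 98.3]
force: [-2.3, -1.0, 8.3]
grip_width: 0.0004
grasp_force: 4.0
```

The 8 N reaction at tip height 0.084 means the hasp is on its stop. I'll lift straight up and check.

```bash

python3 -m jog '[[0,0,0,-0.3,0],[0,0,0,-1,0],[0,0,0,-1,0],[0,0,0,-1,0],[0,0,0,-1,0],[0,0,0,-1,0],[0,0,0,-1,0],[0,1,0,0,0],[0,1,0,0,0],[0,1,0,0,0],[0,1,0,0,0],[0,1,0,0,0]]' 
python3 -m jog '[[0,0,0,0,0],[0,0,0,0,0],[0,0,0,0,0],[0,0,0,0,0]]' >/dev/null
python3 - <<'E'
from h import *
go(0,0,0,0)
R=np.array([[np.cos(.1449),-np.sin(.1449)],[np.sin(.1449),np.cos(.1449)]])
for n in ("top","scene"):
  c=read_camera(n); w=world(c)
  s=(w[...,:2]-[.4719,.1975])@R   # shaker frame
  for a in range(-116,-40,8):
    m=(abs(s[...,0])<.013)&(abs(s[...,1]-a/1e3)<.004); print(n,a,np.nanmedian(w[...,2][m]).round(4) if m.any() else None,end="; ")
  print()
cv2.imwrite("pics/c8.png",cv2.resize(c["color"][80:330,320:540,::-1],None,fx=2.4,fy=2.4,interpolation=2))
E
```

```text
time_s: 20.98
tool_pos: [0.4656, 0.2338, 0.2263]
tool_rot: [180.0, -0.0, 98.3]
force: [0.5, 0.9, -0.5]
grip_width: 0.0002
grasp_force: 0.0
t 21.3167 pos [0.4663 0.2315 0.2261] rot [1.7998e+02 1.0000e-02 9.8190e+01] F [-0.   -0.8   0.02] grip 0.0002 0.0
rows*1: x -8.14 y -24.73 z 11.31 turn shares 2.182
top -116 0.0846; top -108 0.0841; top -100 0.0835; top -92 0.0798; top -84 0.0851; top -76 0.0796; top -68 0.0842; top -60 0.0848; top -52 0.0848; top -44 0.0793; 
scene -116 0.0854; scene -108 0.0848; scene -100 0.0841; scene -92 0.0812; scene -84 0.0853; scene -76 0.0814; scene -68 0.084; scene -60 0.0843; scene -52 0.0845; scene -44 0.0798;
```

View pics/c8.png

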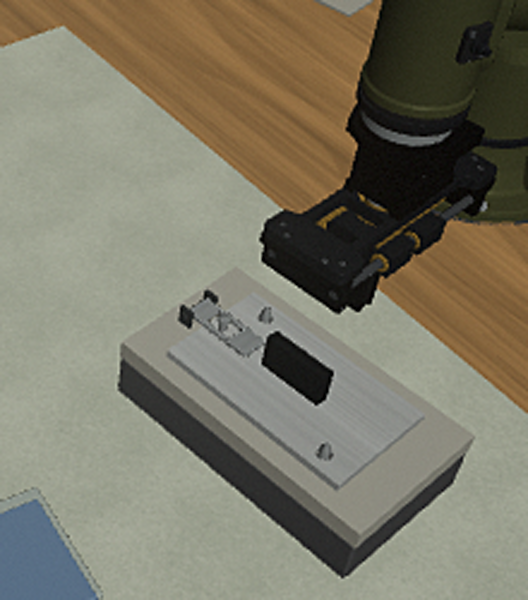

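Crop c8 shows the hasp lying level around the stud at about (222,325), with its top at z≈0.084 along its whole length. The cover is flush and the arm is clear, so I'm handing in.

```bash
python3 -c "
from cell import env
print(env.sign_off())"
```

```text
the job is handed in; nothing more can be done
None
```

The cover is seated flush over both pins with its stud at the hasp end, the hasp is down around the stud, nothing else on the bench was touched, and the job was handed in at about 21 s; no verdict came back.

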